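# Set out the reception counter for opening

### The arm

A 6-joint arm with a two-finger parallel gripper is mounted at the origin on the work surface. World frame = base frame: x ahead of the robot, y to its left, z up, the work surface at z = 0. Lengths are in m, angles in degrees, forces in N, time in s.
With the tool pointing down it reaches from about 0.35 to 0.875 m from the base axis. Payload 4.2 kg.
Tool frame: the origin (TCP) lies between the finger pads; the fingertips stand 17 mm ahead of it and the grasp point (between the pads) lies 2 mm behind it; z points along the fingers, y is the line along which they close (so a half turn about z gives the same grasp; the last joint's range is limited). The gripper opens to 87 mm and grips with 3 to 60 N. Pads are 19 mm wide; open, the fingers measure 117 mm over their backs; the gripper's body (75 mm by 190 mm) begins 51 mm behind the grasp point.
Start: joints at [-52.105, 22.042, 0.453, 0, -68.411, -14.817], TCP at [0.245, -0.575, 0.24] pointing down, gripper open.
Joint ranges: [-179.83, 179.83], [-69.29, 118.12], [-61.27, 80.66], [-181.25, 117.63], [-171.15, -9.14], [-177.46, 177.46]. Speed limits (degrees/s): [159.86, 159.86, 180, 180, 180, 180].

### API

Orientations are given as a 3x3 rotation matrix whose columns are the frame's x, y, z axes.
In Python, from station import r gives the robot as it stands.
- The arm moves only by the tool servo_tool, never from a script. Its argument "targets" is a list of rows, each a list of 5 numbers: the shift along the world's x, y, z in units of 30 mm (1.0 is 30 mm), then the turn about the world's z in rad, then the finger opening in mm, from 0 to 87. In form: [[x, y, z, turn, gripper], ...]. A call has exactly 5 rows; each row is the pose to reach, as a shift and turn from the pose commanded when the call began; what a row does not reach only later rows make up. A row lasts 1/12 s, in which the tool goes at most 41.7 mm and 7.16 degrees, less where a joint would pass 70% of its speed; a pose out of reach is approached as far as the arm can. A call with a gripper value outside its range is refused whole. The fingers move at their own pace and stop on an object; the grip force is fixed at half the most. Time passes only in rows, so rows that repeat a pose let the fingers close, or fill a call up. It gives the time, the measured TCP pose, the force, the opening and the grip force at its end, in the units of the state.
- r.sense(): the state, without advancing time (a new reading comes with each control period).
- r.capture(name): name is "scene" or "top" or "wrist"; returns a dict with "pixels" (384x512x3 uint8, red, green, blue), "fx", "fy", "cx", "cy" (pixels), "world_from_camera" (4x4, takes a point from camera to world coordinates). Camera axes: x right, y down, z forward; pixel columns grow to the right and rows downward; lengths in m; the calibration is good to about 2 mm. A picture is of the moment at which its call begins. There is no depth.
- r.finish_job(): hands the job in; it is judged then, once.
The state is a dict: "time_s": time; "joints": joint angles; "joint_velocities": joint speeds; "effort": joint torques, N m; "tcp_pos": TCP position; "ee_rot": TCP orientation; "wrist_force": force on the tool from outside, world axes, zero at the start; "moment": the same for the moment, N m; "gripper_width": opening from 0.0 (shut) to 1.0 (fully open); "gripper_force": force on a finger pad.
Only numpy, scipy, OpenCV 4.12 (cv2) and the standard library are available. Lean on these libraries where they do the work, as an engineer would, in place of code of your own. Each camera call takes 0.05 s, during which the arm holds its last target. There are 200 camera calls.

### The job

Set out the reception counter on the row of three square mats: the flat ink-pad tin goes on the end mat next to the clipboard, the pen cup on the mat at the other end of the row, and the call bell on the mat between them, each standing upright in the middle of its mat. Stand the hand stamp upright on top of the tin, in its middle. Do not push the mug or the tape dispenser out of their places.

Things in the scene. Friction and masses are not known exactly. Their poses are not given: they have to be found in the camera images.
- tin: closed flat ink-pad tin, a plain metal box 100 long (its x) x 56 wide (its y) x 22 mm high, bright flat lid over a dark lower half, about 120 g; loose. Stays shut. Origin: centre of its underside; z up. Picked across its 56 mm width
- stamp: hand stamp standing on its rubber face: light wooden block 60 (its x) x 34 (its y) x 20 mm high with an upright round dark wooden handle in the middle, 24 mm thick between 42 and 72 mm above its underside (16 mm at its waist, 30 mm up) and 78 mm high in all, about 70 g; loose. Origin: centre of its underside; z up
- bell: steel counter call bell: round black foot 68 mm across and 10 mm high, steel dome 62 mm across rising to 38 mm, and an upright round steel plunger 16 mm thick in the middle from there to 66 mm above its underside; the plunger is rigid and can be gripped; about 180 g; loose. Origin: centre of its underside; z up; round, its heading does not matter
- pen_cup: empty dark metal pen cup, a plain straight-sided round pot without handle, 58 mm across outside, 95 mm high, wall 3 mm, open at the top, about 130 g; loose. Origin: centre of its underside; z up; its heading does not matter
- mat_a: one of three identical flat square mats of black rubber, 90 x 90 x 4 mm, fixed to the counter in a row that runs left to right in front of the robot; which of the three is left, middle or right varies, and each is turned a little (up to 0.3 rad). Origin: centre of its underside, on the counter (its top is 4 mm higher); z up, x and y along its sides
- mat_b: one of three identical flat square mats of black rubber, 90 x 90 x 4 mm, fixed to the counter in a row that runs left to right in front of the robot; which of the three is left, middle or right varies, and each is turned a little (up to 0.3 rad). Origin: centre of its underside, on the counter (its top is 4 mm higher); z up, x and y along its sides
- mat_c: one of three identical flat square mats of black rubber, 90 x 90 x 4 mm, fixed to the counter in a row that runs left to right in front of the robot; which of the three is left, middle or right varies, and each is turned a little (up to 0.3 rad). Origin: centre of its underside, on the counter (its top is 4 mm higher); z up, x and y along its sides
- clipboard: wooden clipboard with a sheet of paper and a steel clip, 230 (its x) x 160 mm (its y), lying flat, 16 mm high at the clip, fixed to the counter beyond the left (+y) or the right (-y) end of the row of mats; a desk telephone (80 mm high at most) lies beyond the other end. Origin: centre of its underside
- mug: white mug with a handle, 80 mm across, 95 mm high, handle (about 35 mm out) pointing roughly away from the robot; loose, a bystander that stays where it is. Origin: centre of its underside
- tape_dispenser: black desk tape dispenser with a roll of clear tape, 140 (its x) x 50 (its y) mm, 77 mm high at the roll, 600 g; loose, a bystander that stays where it is. Origin: centre of its underside
Not all that is in view belongs to the job. Of the things that look like the tin, the largest one is meant.

How it is judged (in metres and radians):
At the end, for the whole second after the job is handed in: Tin on the end mat by the clipboard, pen cup on the other end mat, bell on the middle mat, each within 15 mm of the mat's centre; stamp on the tin's lid within 12 mm of its centre; all upright within 0.1 rad and at rest (under 0.02 m/s) (((horizontal distance between tin and mat_a below 0.015 m and z of tin in the frame of mat_a between 0.001 and 0.008 m) or (horizontal distance between tin and mat_b below 0.015 m and z of tin in the frame of mat_b between 0.001 and 0.008 m) or (horizontal distance between tin and mat_c below 0.015 m and z of tin in the frame of mat_c between 0.001 and 0.008 m)) and ((horizontal distance between pen_cup and mat_a below 0.015 m and z of pen_cup in the frame of mat_a between 0.001 and 0.008 m) or (horizontal distance between pen_cup and mat_b below 0.015 m and z of pen_cup in the frame of mat_b between 0.001 and 0.008 m) or (horizontal distance between pen_cup and mat_c below 0.015 m and z of pen_cup in the frame of mat_c between 0.001 and 0.008 m)) and ((horizontal distance between bell and mat_a below 0.015 m and z of bell in the frame of mat_a between 0.001 and 0.008 m) or (horizontal distance between bell and mat_b below 0.015 m and z of bell in the frame of mat_b between 0.001 and 0.008 m) or (horizontal distance between bell and mat_c below 0.015 m and z of bell in the frame of mat_c between 0.001 and 0.008 m)) and ((world y of clipboard above 0 m and world y of tin above 0.08 m and world y of pen_cup below -0.08 m and world y of bell between -0.08 and 0.08 m) or (world y of clipboard below 0 m and world y of tin below -0.08 m and world y of pen_cup above 0.08 m and world y of bell between -0.08 and 0.08 m)) and horizontal distance between stamp and tin below 0.012 m and z of stamp in the frame of tin between 0.018 and 0.026 m and angle between each of tin, pen_cup, bell, stamp's own z axis and vertical below 0.1 rad and linear speed of each of tin, pen_cup, bell, stamp below 0.02 m/s); the robot touches nothing.
It fails at once if the mug is pushed more than 20 mm from its place or tipped (distance of mug from where it was at the start of the episode above 0.02 m or angle between mug's own z axis and vertical above 0.5 rad).
It fails at once if the tape dispenser is pushed more than 20 mm from its place or tipped (distance of tape_dispenser from where it was at the start of the episode above 0.02 m or angle between tape_dispenser's own z axis and vertical above 0.5 rad).
It also fails if it takes over 109 s, if anything falls off the work surface, if the arm or the gripper's body presses on something with over 40 N, if the wrist force passes 120 N, or if a joint passes its speed limit or range.

## Working session

There is one attempt and no reset: what is moved stays moved. The work goes in short steps, Python scripts to look and compute and a tool call to move; the robot and the scene stay as the last step left them, time stands still between calls to the robot, and variables do not carry over. Pictures are saved under pics/ and viewed, at most 14 in all, crops included, and the job is handed in when it is done.

Besides the shell and the picture viewer there is one more tool, called after "Request:" as name([rows], argument=value, ...), one row to a line, values as JSON. servo_tool: Moves the arm, as the interface text tells. Its arguments: {"type":"object","properties":{"targets":{"type":"array","items":{"type":"array","items":{"type":"number"}}}},"required":["targets"]}

```bash
mkdir -p pics; ls
cat > h.py <<'E'
import numpy as np, cv2, pickle
from station import r
def cap(n,f):
    c=r.capture(n); cv2.imwrite('pics/'+f+'.png',c['pixels'][:,:,::-1]); pickle.dump(c,open(f+'.pkl','wb')); return c
def ray(c,u,v,z):
    T=np.array(c['world_from_camera']); d=T[:3,:3]@np.array([(u-c['cx'])/c['fx'],(v-c['cy'])/c['fy'],1]); o=T[:3,3]
    return o+d*(z-o[2])/d[2]
def proj(c,p):
    T=np.linalg.inv(np.array(c['world_from_camera'])); q=T[:3,:3]@np.array(p)+T[:3,3]
    return c['fx']*q[0]/q[2]+c['cx'],c['fy']*q[1]/q[2]+c['cy']
def load(f): return pickle.load(open(f+'.pkl','rb'))
E
python3 - <<'E'
from h import *
a=cap('top','top0');b=cap('scene','scene0')
for n,c in(('t',a),('s',b)): print(n,c['fx'],np.array(c['world_from_camera']).round(3).tolist())
s=r.sense();print(s['time_s'],s['tcp_pos'],np.array(s['ee_rot']).round(3).tolist(),s['gripper_width'])
for n in('top0','scene0'):
    i=cv2.imread(f'pics/{n}.png');cv2.imwrite(f'pics/{n}x.png',cv2.resize(i,(800,600),interpolation=cv2.INTER_CUBIC))
E
```

```text
pics
t 398.1951449994002 [[-0.02, -0.994, 0.109, 0.4], [-1.0, 0.019, -0.003, 0.008], [0.001, -0.11, -0.994, 1.11], [0.0, 0.0, 0.0, 1.0]]
s 469.4979285817573 [[-0.706, 0.44, -0.554, 1.288], [0.708, 0.44, -0.553, 0.769], [0.0, -0.783, -0.622, 0.877], [0.0, 0.0, 0.0, 1.0]]
0.1 [ 0.24477532 -0.57450394  0.23858506] [[-0.92, -0.392, -0.001], [-0.392, 0.92, 0.002], [0.0, 0.002, -1.0]] 1.000166123155169
```

View pics/top0x.png

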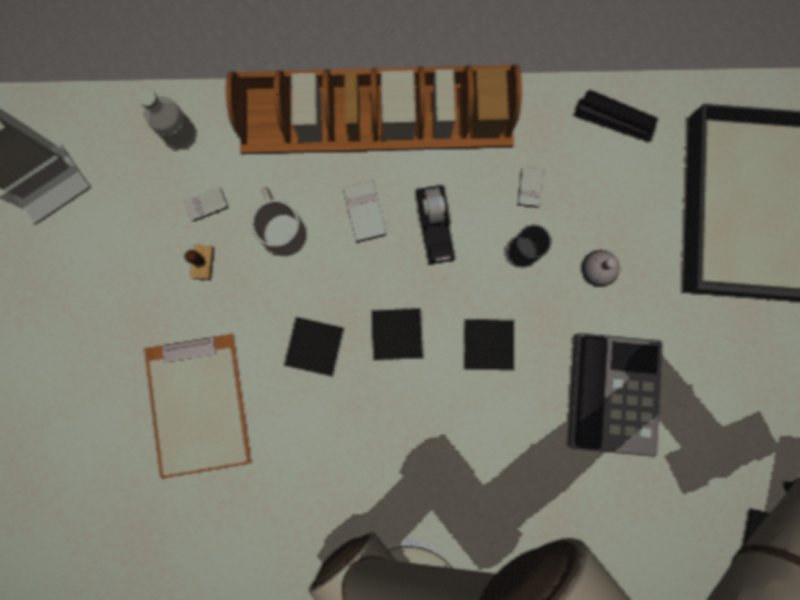

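View pics/scene0x.png

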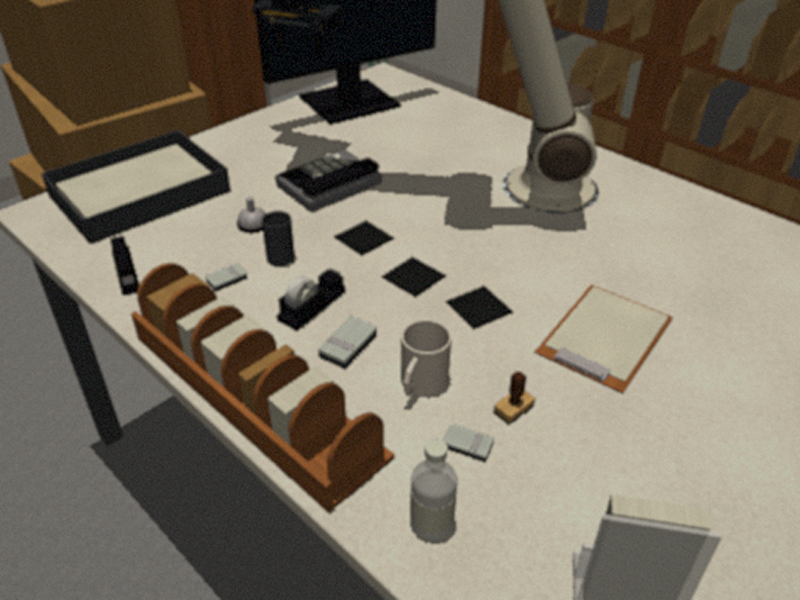

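Top view (800×600 px): the mats are at (314,346), (397,334) and (489,344). The clipboard is on the left (+y), so the tin goes on the left mat, the bell in the middle and the cup on the right. There are three tin-like boxes: (207,204) small, (365,211) largest and (531,187) small. The largest at (365,211) fits. I'll confirm it in a crop and measure everything.

Run:
```python
from h import *
c=load('top0'); im=c['pixels'].astype(int); g=im.mean(2)
# mats
m=(g<35).astype(np.uint8)
def blob(m,uv,z,w):
    u,v=uv; k=np.zeros_like(m); k[v-w:v+w,u-w:u+w]=m[v-w:v+w,u-w:u+w]
    cs,_=cv2.findContours(k,cv2.RETR_EXTERNAL,cv2.CHAIN_APPROX_NONE); ct=max(cs,key=cv2.contourArea)
    P=np.array([ray(c,p[0][0],p[0][1],z)[:2]*1000 for p in ct],np.float32); return cv2.minAreaRect(P),ct
for uv in((201,221),(254,214),(313,220)):
    (a,ct)=blob(m,uv,.004,24);print('mat',a)
print('px tin',im[140:150:5,228:240:3].tolist(),'bg',im[160,210].tolist())
bg=cv2.medianBlur(c['pixels'],3)
i=c['pixels'][110:180,150:360,::-1]; cv2.imwrite('pics/crop1.png',cv2.resize(i,None,fx=3.8,fy=3.8,interpolation=cv2.INTER_CUBIC))
s=load('scene0')['pixels'][185:300,190:345,::-1]; cv2.imwrite('pics/crop2.png',cv2.resize(s,None,fx=5,fy=5,interpolation=cv2.INTER_CUBIC))
```

```text
mat ((446.6702575683594, 157.47998046875), (81.5826187133789, 81.72059631347656), 75.89567565917969)
mat ((465.8657531738281, 10.026832580566406), (81.74431610107422, 81.56227111816406), 2.032935380935669)
mat ((444.3283386230469, -153.01864624023438), (80.67322540283203, 82.47897338867188), 87.74176788330078)
px tin [[[147, 151, 138], [148, 152, 141], [147, 152, 141], [148, 153, 141]], [[147, 152, 140], [147, 153, 141], [147, 153, 142], [148, 152, 140]]] bg [147, 152, 136]
```

View pics/crop1.png

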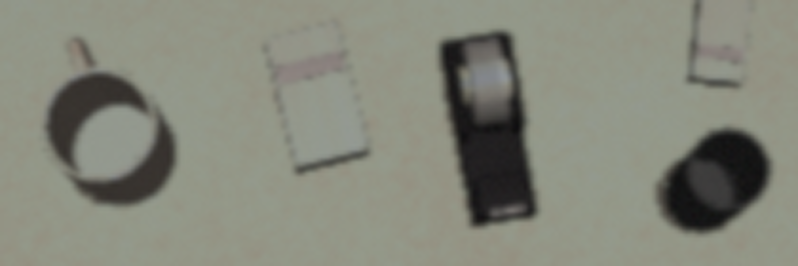

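View pics/crop2.png

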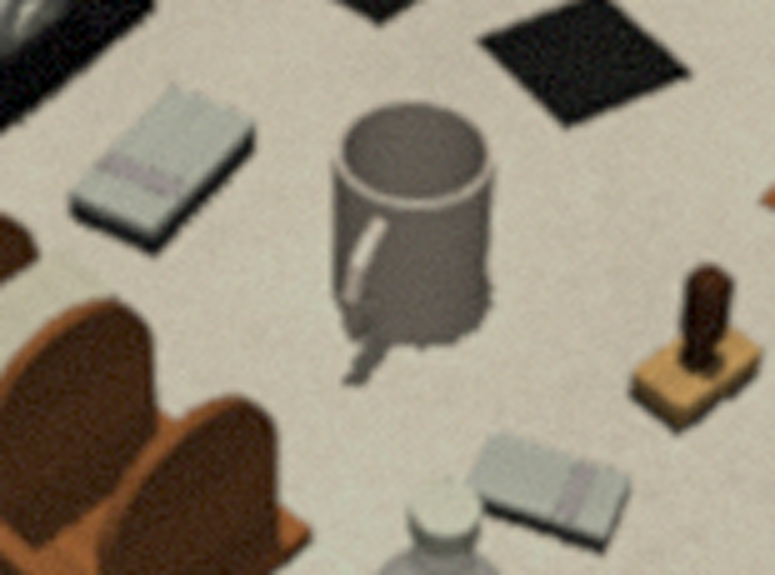

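The crops show that the largest box is the one at crop1 (317,97), between the mug and the tape dispenser. It has a bright lid over a dark half, and the other two are clearly smaller. Next come close-ups of the cup, bell and stamp in both views.

Run:
```python
from h import *
t=load('top0')['pixels'][:,:,::-1]; s=load('scene0')['pixels'][:,:,::-1]
R=lambda i,x,y,w,h:cv2.resize(i[y:y+h,x:x+w],None,fx=6,fy=6,interpolation=cv2.INTER_CUBIC)
A=np.hstack([R(t,315,135,90,50),R(t,110,148,40,50)]);B=np.hstack([R(s,148,122,90,50),R(s,310,225,40,50)])
cv2.imwrite('pics/c3.png',np.vstack([A,B]))
c=load('top0')
f=lambda u,v,z:(ray(c,150+u/3.8-.37,110+v/3.8-.37,z)*1000).round(1)
P=np.array([f(u,v,.022) for u,v in((265,45),(338,20),(368,153),(297,170))]);print(P,P.mean(0))
d=P[0]+P[1]-P[2]-P[3];print('tin ang',np.degrees(np.arctan2(d[1],d[0])),np.linalg.norm(P[0]-P[3]),np.linalg.norm(P[1]-P[0]))
```

```text
[[724.3 100.9  22. ]
 [742.3  46.8  22. ]
 [641.7  26.3  22. ]
 [630.   78.5  22. ]] [684.575  63.125  22.   ]
tin ang 12.413587263242432 96.92393925135312 57.01587498232401
```

View pics/c3.png

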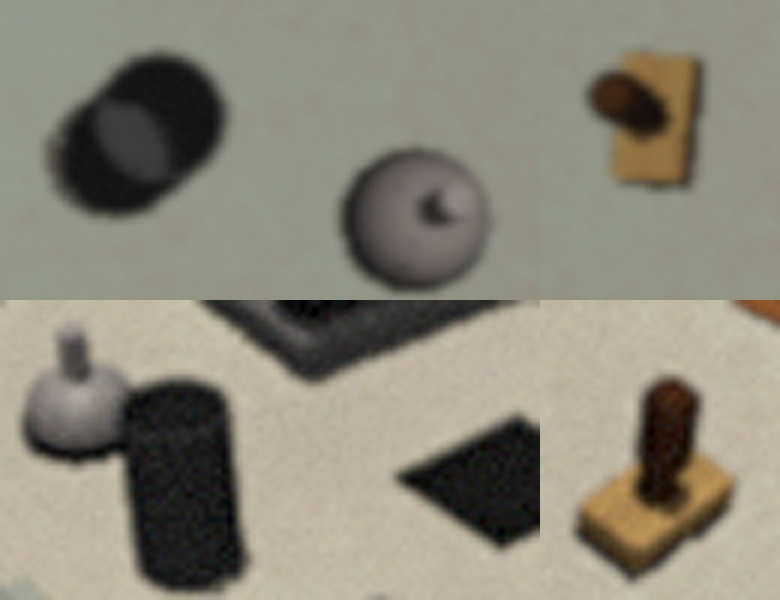

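Run:
```python
from h import *
t=load('top0');s=load('scene0')
T=lambda u,v:((315+u/6-.42,135+v/6-.42) if u<540 else (110+(u-540)/6-.42,148+v/6-.42))
S=lambda u,v:((148+u/6-.42,122+(v-300)/6-.42) if u<540 else (310+(u-540)/6-.42,225+(v-300)/6-.42))
pr=lambda n,p:print(n,(p*1000).round(1))
pr('cup rim T',ray(t,*T(158,120),.095));pr('cup rim S',ray(s,*S(177,402),.095));pr('cup base T',ray(t,*T(112,158),0.0))
pr('bell foot T',ray(t,*T(416,221),.012));pr('plunger T',ray(t,*T(456,202),.066));pr('plunger S',ray(s,*S(71,331),.066))
pr('stamp blk T',ray(t,*T(653,118),.02));pr('hndl T',ray(t,*T(613,97),.076));pr('hndl S',ray(s,*S(670,388),.076))
a=ray(t,*T(657,55),.02)-ray(t,*T(649,181),.02);print('stamp ang',np.degrees(np.arctan2(a[1],a[0])))
x=lambda u,v:(190+u/5-.4,185+v/5-.4)
Q=np.array([ray(s,*x(u,v),.022) for u,v in((172,83),(255,130),(155,240),(73,195))]);pr('tin S',Q.mean(0))
```

```text
cup rim T [ 608.3 -219.5   95. ]
cup rim S [ 601.  -226.4   95. ]
cup base T [ 610.  -218.3    0. ]
bell foot T [ 575.3 -356.1   12. ]
plunger T [ 574.8 -356.4   66. ]
plunger S [ 572.8 -359.1   66. ]
stamp blk T [599.5 354.6  20. ]
hndl T [598.9 354.5  76. ]
hndl S [595.3 351.1  76. ]
stamp ang -2.717694202016785
tin S [686.4  66.1  22. ]
```

Run:
```python
from h import *
t=load('top0');s=load('scene0')
f=lambda u,v,z:(ray(t,150+u/3.8-.37,110+v/3.8-.37,z)*1000).round(0)
x=lambda u,v:(190+u/5-.4,185+v/5-.4)
M=[f(106,131,.095),f(122,152,0),(ray(s,*x(415,160),.095)*1000).round(0)];print(M)
D=[f(443,45,.0),f(510,35,.06),f(488,85,.07),f(535,212,.03),f(472,225,.0)];print(D)
c=np.array([685,64]);a=np.radians(12.4);u=np.array([np.cos(a),np.sin(a)]);v=np.array([-u[1],u[0]])
for p in M+D:print(((p[:2]-c)@u).round(),((p[:2]-c)@v).round())
```

```text
[array([644., 204.,  95.]), array([651., 210.,   0.]), array([651., 213.,  95.])]
[array([728., -31.,   0.]), array([717., -77.,  60.]), array([678., -60.,  70.]), array([594., -94.,  30.]), array([591., -50.,   0.])]
-10.0 146.0
-2.0 150.0
-1.0 153.0
22.0 -102.0
1.0 -145.0
-33.0 -120.0
-123.0 -135.0
-116.0 -91.0
```

Measured: tin (685,64), long axis 12°; stamp (598,353); bell (574,−357); cup (606,−221). Mats: left (447,157), middle (466,10), right (444,−153). I'll start with the bell.

Request:
servo_tool([
  [1,0.66,0,0,87],
  [2,1.32,0,0,87],
  [3,1.98,0,0,87],
  [4,2.64,0,0,87],
  [5,3.3,0,0,87],
])

```text
time_s: 0.52
tcp_pos: [0.396, -0.4747, 0.2391]
ee_rot: [[-0.92, -0.392, -0.001], [-0.392, 0.92, 0.001], [0.0, 0.001, -1.0]]
wrist_force: [0.3, 0.2, 0.5]
gripper_width: 0.997
gripper_force: 0.0
```

Request:
servo_tool([
  [1,0.66,0,0,87],
  [2,1.32,0,0,87],
  [3,1.98,0,0,87],
  [4,2.64,0,0,87],
  [5,3.3,0,0,87],
])

```text
time_s: 0.93
tcp_pos: [0.5461, -0.3756, 0.2391]
ee_rot: [[-0.92, -0.392, -0.001], [-0.392, 0.92, 0.001], [0.001, 0.001, -1.0]]
wrist_force: [0.5, -0.2, 0.5]
gripper_width: 0.997
gripper_force: 0.0
```

Request:
servo_tool([
  [0.5,0.32,-0.5,0,87],
  [0.97,0.65,-1.2,0,87],
  [0.97,0.65,-2.2,0,87],
  [0.97,0.65,-3,0,87],
  [0.97,0.65,-3,0,87],
])

```text
time_s: 1.35
tcp_pos: [0.5705, -0.3553, 0.1419]
ee_rot: [[-0.92, -0.391, -0.012], [-0.391, 0.92, 0.007], [0.009, 0.011, -1.0]]
wrist_force: [-0.6, -0.2, -1.0]
gripper_width: 0.998
gripper_force: 0.0
```

Run:
```python
from h import *
c=cap('wrist','w1');s=r.sense();print(s['tcp_pos'],np.array(s['ee_rot']).round(3).tolist())
print(proj(c,(.574,-.357,.066)),proj(c,s['tcp_pos']))
```

```text
[ 0.57184516 -0.35657859  0.14540429] [[-0.92, -0.392, -0.008], [-0.392, 0.92, 0.003], [0.006, 0.006, -1.0]]
(np.float64(253.3005799869463), np.float64(207.22693930402176)) (np.float64(254.62460159354686), np.float64(243.6758865044377))
```

View pics/w1.png

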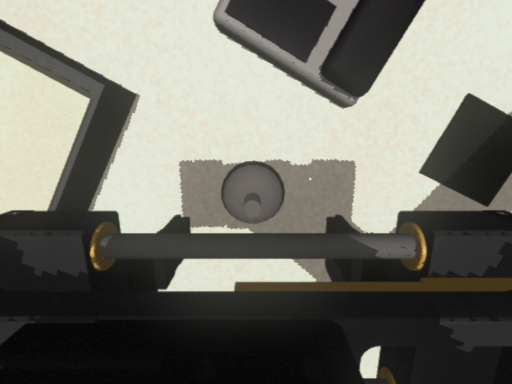

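The wrist view shows the bell centred at (252,193), with the plunger top at (252,199).

Run:
```python
from h import *
c=load('w1');print(ray(c,252,199,.066),ray(c,252,192,.012));s=r.sense();print(s['tcp_pos'],s['time_s'])
```

```text
[ 0.56765877 -0.36088084  0.066     ] [ 0.57402802 -0.3588229   0.012     ]
[ 0.57184516 -0.35657859  0.14540429] 1.4
```

Request:
servo_tool([
  [0,-0.05,-1,0,87],
  [0,-0.05,-2,0,87],
  [0,-0.05,-2.7,0,87],
  [0,-0.05,-3,0,87],
  [0,-0.05,-3,0,87],
])

```text
time_s: 1.82
tcp_pos: [0.5733, -0.3592, 0.0584]
ee_rot: [[-0.92, -0.392, -0.003], [-0.392, 0.92, 0.001], [0.002, 0.002, -1.0]]
wrist_force: [-0.9, 0.0, -0.5]
gripper_width: 1.001
gripper_force: 0.0
```

Request:
servo_tool([
  [0,0,0,0,60],
  [0,0,0,0,30],
  [0,0,0,0,5],
  [0,0,0,0,5],
  [0,0,0,0,5],
])

```text
time_s: 2.23
tcp_pos: [0.5746, -0.3592, 0.0608]
ee_rot: [[-0.92, -0.392, 0.002], [-0.392, 0.92, -0.001], [-0.001, -0.001, -1.0]]
wrist_force: [0.4, 0.1, -0.3]
gripper_width: 0.708
gripper_force: 0.0
```

Request:
servo_tool([
  [0,0,0,0,5],
  [0,0,0,0,5],
  [0,0,0,0,5],
  [0,0,0,0,5],
  [0,0,0,0,5],
])

```text
time_s: 2.65
tcp_pos: [0.5741, -0.359, 0.0595]
ee_rot: [[-0.92, -0.392, -0.0], [-0.392, 0.92, 0.0], [0.0, 0.0, -1.0]]
wrist_force: [-0.2, 0.2, -0.2]
gripper_width: 0.326
gripper_force: 0.0
```

Request:
servo_tool([
  [0,0,0,0,5],
  [0,0,0,0,5],
  [0,0,0,0,5],
  [0,0,0,0,5],
  [0,0,0,0,5],
])

```text
time_s: 3.07
tcp_pos: [0.574, -0.3588, 0.0594]
ee_rot: [[-0.92, -0.392, -0.0], [-0.392, 0.92, 0.0], [0.0, 0.0, -1.0]]
wrist_force: [0.5, 0.7, -1.4]
gripper_width: 0.17
gripper_force: 30.0
```

Request:
servo_tool([
  [0,0,0.3,0,5],
  [0,0,0.8,0,5],
  [0,0,1.4,0,5],
  [0,0,1.7,0,5],
  [0,0,1.7,0,5],
])

```text
time_s: 3.48
tcp_pos: [0.5756, -0.3597, 0.1137]
ee_rot: [[-0.92, -0.392, 0.005], [-0.392, 0.92, -0.002], [-0.004, -0.004, -1.0]]
wrist_force: [-0.3, -0.1, -1.9]
gripper_width: 0.177
gripper_force: 30.0
```

Request:
servo_tool([
  [-0.2,0.6,0,0,5],
  [-0.5,1.6,0,0,5],
  [-0.8,2.7,0,0,5],
  [-1.1,3.8,0,0,5],
  [-1.4,4.9,0,0,5],
])

```text
time_s: 3.9
tcp_pos: [0.5307, -0.2106, 0.1095]
ee_rot: [[-0.92, -0.391, -0.002], [-0.391, 0.92, 0.001], [0.001, 0.001, -1.0]]
wrist_force: [0.2, 0.2, -2.2]
gripper_width: 0.174
gripper_force: 30.0
```

Request:
servo_tool([
  [-0.3,1.1,0,0,5],
  [-0.6,2.2,0,0,5],
  [-0.9,3.3,0,0,5],
  [-1.2,4.4,0,0,5],
  [-1.5,5.4,0,0,5],
])

```text
time_s: 4.32
tcp_pos: [0.4859, -0.0484, 0.11]
ee_rot: [[-0.92, -0.392, -0.001], [-0.392, 0.92, 0.0], [0.001, 0.001, -1.0]]
wrist_force: [0.6, 0.2, -1.4]
gripper_width: 0.173
gripper_force: 30.0
```

Request:
servo_tool([
  [-0.2,0.8,0,0,5],
  [-0.5,1.5,0,0,5],
  [-0.7,2,0,0,5],
  [-0.7,2,0,0,5],
  [-0.7,2,0,0,5],
])

```text
time_s: 4.73
tcp_pos: [0.4656, 0.0105, 0.1103]
ee_rot: [[-0.919, -0.394, -0.001], [-0.394, 0.919, -0.0], [0.001, 0.0, -1.0]]
wrist_force: [-0.4, 0.3, -1.7]
gripper_width: 0.177
gripper_force: 30.0
```

Request:
servo_tool([
  [0,0,0,0,5],
  [0,0,0,0,5],
  [0,0,0,0,5],
  [0,0,0,0,5],
  [0,0,0,0,5],
])

```text
time_s: 5.15
tcp_pos: [0.4662, 0.0095, 0.1104]
ee_rot: [[-0.92, -0.391, -0.0], [-0.391, 0.92, -0.0], [0.0, 0.0, -1.0]]
wrist_force: [0.5, 0.5, -2.5]
gripper_width: 0.173
gripper_force: 30.0
```

Request:
servo_tool([
  [0,0,-0.5,0,5],
  [0,0,-1,0,5],
  [0,0,-1.4,0,5],
  [0,0,-1.54,0,5],
  [0,0,-1.54,0,5],
])

```text
time_s: 5.57
tcp_pos: [0.4658, 0.0097, 0.064]
ee_rot: [[-0.92, -0.392, -0.002], [-0.392, 0.92, -0.001], [0.002, -0.0, -1.0]]
wrist_force: [0.1, 0.1, -2.0]
gripper_width: 0.175
gripper_force: 30.0
```

Request:
servo_tool([
  [0,0,0,0,5],
  [0,0,0,0,20],
  [0,0,0,0,50],
  [0,0,0,0,87],
  [0,0,0,0,87],
])

```text
time_s: 5.98
tcp_pos: [0.4665, 0.0101, 0.0648]
ee_rot: [[-0.92, -0.392, 0.001], [-0.392, 0.92, 0.0], [-0.001, -0.0, -1.0]]
wrist_force: [-0.0, -0.3, -0.2]
gripper_width: 0.372
gripper_force: 0.0
```

Request:
servo_tool([
  [0,0,0.1,0,87],
  [0,0,0.6,0,87],
  [0,0,1.5,0,87],
  [0,0,2.3,0,87],
  [0,0,2.9,0,87],
])

```text
time_s: 6.4
tcp_pos: [0.4668, 0.0102, 0.1536]
ee_rot: [[-0.92, -0.392, 0.003], [-0.392, 0.92, 0.0], [-0.002, -0.001, -1.0]]
wrist_force: [1.4, 0.0, -0.1]
gripper_width: 0.75
gripper_force: 0.0
```

Request:
servo_tool([
  [0.3,-0.5,0,0,87],
  [0.9,-1.5,0,0,87],
  [1.5,-2.5,0,0,87],
  [2.1,-3.5,0,0,87],
  [2.7,-4.5,0,0,87],
])

```text
time_s: 6.82
tcp_pos: [0.5478, -0.1263, 0.152]
ee_rot: [[-0.92, -0.393, 0.001], [-0.393, 0.92, 0.0], [-0.001, -0.0, -1.0]]
wrist_force: [1.3, 0.4, 0.1]
gripper_width: 0.989
gripper_force: 0.0
```

Request:
servo_tool([
  [0.6,-1,0,0,87],
  [1.2,-2,0,0,87],
  [1.7,-2.8,0,0,87],
  [1.95,-3.2,0,0,87],
  [1.95,-3.2,0,0,87],
])

```text
time_s: 7.23
tcp_pos: [0.6067, -0.2237, 0.1508]
ee_rot: [[-0.921, -0.389, 0.0], [-0.389, 0.921, -0.001], [-0.0, -0.001, -1.0]]
wrist_force: [0.3, -0.7, -0.3]
gripper_width: 0.999
gripper_force: 0.0
```

Run:
```python
from h import *
c=cap('wrist','w2');s=r.sense();print(s['tcp_pos'],proj(c,(.606,-.221,.095)))
g=c['pixels'].mean(2);cv2.imwrite('pics/w2c.png',c['pixels'][:,:,::-1])
```

```text
[ 0.60571495 -0.22220425  0.15074983] (np.float64(261.32421241658), np.float64(211.22531489836388))
```

View pics/w2.png

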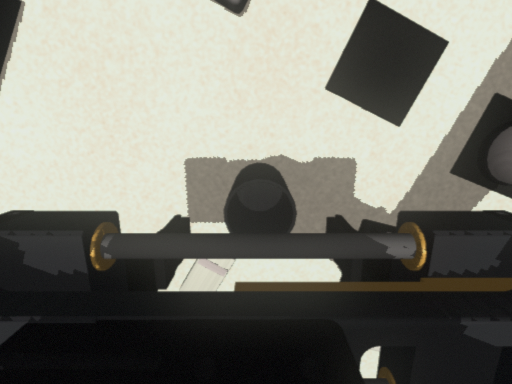

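The cup rim is centred at about (261,211), where the prediction put it. Descend and grip.

Request:
servo_tool([
  [0,0,-0.8,0,87],
  [0,0,-1.7,0,87],
  [0,0,-2.4,0,87],
  [0,0,-2.7,0,87],
  [0,0,-2.7,0,70],
])

```text
time_s: 7.7
tcp_pos: [0.6037, -0.2198, 0.0681]
ee_rot: [[-0.92, -0.393, -0.005], [-0.393, 0.92, 0.001], [0.004, 0.003, -1.0]]
wrist_force: [-0.2, -0.6, 1.3]
gripper_width: 0.975
gripper_force: 0.0
```

Request:
servo_tool([
  [0,0,0,0,60],
  [0,0,0,0,50],
  [0,0,0,0,45],
  [0,0,0,0,45],
  [0,0,0,0,45],
])

```text
time_s: 8.12
tcp_pos: [0.6064, -0.2211, 0.0718]
ee_rot: [[-0.92, -0.392, 0.003], [-0.392, 0.92, -0.0], [-0.002, -0.001, -1.0]]
wrist_force: [0.6, 0.3, 3.1]
gripper_width: 0.669
gripper_force: 30.0
```

Request:
servo_tool([
  [0,0,0,0,45],
  [0,0,0,0,45],
  [0,0,0,0,45],
  [0,0,0,0,45],
  [0,0,0,0,45],
])

```text
time_s: 8.53
tcp_pos: [0.6065, -0.2211, 0.0718]
ee_rot: [[-0.92, -0.392, 0.002], [-0.392, 0.92, -0.001], [-0.002, -0.001, -1.0]]
wrist_force: [-0.4, 0.2, 5.9]
gripper_width: 0.669
gripper_force: 30.0
```

Request:
servo_tool([
  [0,0,0.3,0,45],
  [0,0,0.8,0,45],
  [0,0,1.3,0,45],
  [-0.3,0.1,1.3,0,45],
  [-1.1,0.4,1.3,0,45],
])

```text
time_s: 8.95
tcp_pos: [0.5751, -0.2097, 0.1102]
ee_rot: [[-0.92, -0.392, 0.004], [-0.392, 0.92, -0.001], [-0.003, -0.003, -1.0]]
wrist_force: [-0.1, -0.2, -2.7]
gripper_width: 0.668
gripper_force: 30.0
```

Request:
servo_tool([
  [-1,0.4,0,0,45],
  [-2,0.8,0,0,45],
  [-3,1.3,0,0,45],
  [-3.9,1.7,0,0,45],
  [-4.3,1.87,0,0,45],
])

```text
time_s: 9.37
tcp_pos: [0.4386, -0.1519, 0.1088]
ee_rot: [[-0.92, -0.391, -0.005], [-0.391, 0.92, 0.001], [0.004, 0.003, -1.0]]
wrist_force: [-0.6, -0.3, -1.2]
gripper_width: 0.672
gripper_force: 30.0
```

Request:
servo_tool([
  [0,0,0,0,45],
  [0,0,0,0,45],
  [0,0,0,0,45],
  [0,0,0,0,45],
  [0,0,0,0,45],
])

```text
time_s: 9.78
tcp_pos: [0.4444, -0.1531, 0.1092]
ee_rot: [[-0.92, -0.392, 0.0], [-0.392, 0.92, -0.0], [-0.0, -0.0, -1.0]]
wrist_force: [0.4, -0.1, -1.4]
gripper_width: 0.667
gripper_force: 30.0
```

Request:
servo_tool([
  [0,0,-0.3,0,45],
  [0,0,-0.7,0,45],
  [0,0,-1,0,45],
  [0,0,-1.12,0,45],
  [0,0,-1.12,0,45],
])

```text
time_s: 10.2
tcp_pos: [0.4431, -0.153, 0.0758]
ee_rot: [[-0.92, -0.393, -0.003], [-0.393, 0.92, -0.0], [0.003, 0.001, -1.0]]
wrist_force: [-3.0, -0.5, 6.0]
gripper_width: 0.665
gripper_force: 30.0
```

Request:
servo_tool([
  [0,0,0,0,45],
  [0,0,0,0,60],
  [0,0,0,0,87],
  [0,0,0,0,87],
  [0,0,0,0,87],
])

```text
time_s: 10.62
tcp_pos: [0.4439, -0.1529, 0.0755]
ee_rot: [[-0.92, -0.392, 0.0], [-0.392, 0.92, -0.0], [-0.0, -0.0, -1.0]]
wrist_force: [-0.8, 0.0, -0.7]
gripper_width: 0.837
gripper_force: 0.0
```

Request:
servo_tool([
  [0,0,0.3,0,87],
  [0,0,1,0,87],
  [0,0,2,0,87],
  [0,0,3,0,87],
  [0,0,3.5,0,87],
])

```text
time_s: 11.03
tcp_pos: [0.4454, -0.1532, 0.185]
ee_rot: [[-0.92, -0.393, 0.006], [-0.393, 0.92, -0.001], [-0.005, -0.004, -1.0]]
wrist_force: [0.4, -0.2, 0.1]
gripper_width: 0.994
gripper_force: 0.0
```

Request:
servo_tool([
  [0.5,0.45,0,-0.03,87],
  [1.3,1.2,0,-0.07,87],
  [2.2,2,0,-0.11,87],
  [3.1,2.8,0,-0.15,87],
  [4,3.6,0,-0.187,87],
])

```text
time_s: 11.45
tcp_pos: [0.5647, -0.0437, 0.1817]
ee_rot: [[-0.977, -0.212, 0.001], [-0.212, 0.977, 0.0], [-0.001, -0.0, -1.0]]
wrist_force: [0.4, -0.9, -0.9]
gripper_width: 1.006
gripper_force: 0.0
```

Request:
servo_tool([
  [0.9,0.8,0,0,87],
  [1.8,1.6,0,0,87],
  [2.7,2.4,0,0,87],
  [3.5,3.2,0,0,87],
  [4.03,3.63,0,0,87],
])

```text
time_s: 11.87
tcp_pos: [0.6865, 0.0667, 0.1808]
ee_rot: [[-0.976, -0.216, 0.001], [-0.216, 0.976, 0.0], [-0.001, -0.0, -1.0]]
wrist_force: [-0.1, -0.2, 0.0]
gripper_width: 1.0
gripper_force: 0.0
```

Request:
servo_tool([
  [0,0,0,0,87],
  [0,0,0,0,87],
  [0,0,0,0,87],
  [0,0,0,0,87],
  [0,0,0,0,87],
])

```text
time_s: 12.28
tcp_pos: [0.6839, 0.0632, 0.1814]
ee_rot: [[-0.977, -0.213, 0.0], [-0.213, 0.977, 0.0], [-0.0, 0.0, -1.0]]
wrist_force: [0.7, 0.0, -0.3]
gripper_width: 0.998
gripper_force: 0.0
```

Run:
```python
from h import *
c=cap('wrist','w3');s=r.sense();print(s['tcp_pos'],np.array(s['ee_rot']).round(3).tolist())
```

```text
[0.6840226  0.06320622 0.18144649] [[-0.977, -0.213, 0.0], [-0.213, 0.977, 0.0], [-0.0, 0.0, -1.0]]
```

View pics/w3.png

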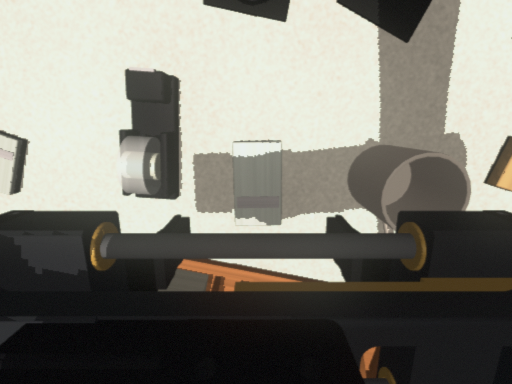

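The wrist view shows the tin aligned with the jaws, lid from (233,141) to (282,224). I'll check its centre.

Run:
```python
from h import *
c=load('w3');print(proj(c,(.685,.064,.022)),ray(c,257.5,182.5,.022));print(np.linalg.norm(ray(c,233,182,.022)-ray(c,282,182,.022)))
p=c['pixels'].mean(2);print([round(x) for x in p[150,225:290:2]]);print([round(x) for x in p[130:234:2,255]])
# clearance of mug rim / dispenser in tool frame
for q,z in(((348,175),.095),((182,150),.03),((163,165),.07)):
    d=ray(c,*q,z)-np.array([.684,.0632,z]);print(q,d.round(3),d@np.array([-.213,.977,0]))
```

```text
(np.float64(258.2340969318669), np.float64(184.34002905858065)) [0.68304748 0.06269856 0.022     ]
0.05688156664273731
[231, 230, 230, 230, 224, 236, 236, 236, 237, 237, 236, 236, 235, 235, 235, 235, 236, 235, 236, 236, 235, 237, 232, 234, 234, 230, 230, 230, 138, 152, 162, 162, 139]
[232, 230, 229, 231, 233, 163, 198, 235, 236, 235, 235, 235, 230, 135, 126, 125, 124, 124, 124, 122, 123, 122, 121, 122, 121, 120, 120, 119, 119, 120, 119, 120, 119, 113, 110, 110, 109, 106, 108, 118, 118, 118, 118, 123, 171, 224, 224, 225, 226, 227, 232, 223]
(348, 175) [-0.04   0.073  0.   ] 0.07929412262904541
(182, 150) [-0.02 -0.09  0.  ] -0.0832341869205034
(163, 165) [-0.008 -0.095  0.   ] -0.09133297733752878
```

Request:
servo_tool([
  [0,0,-0.8,0,87],
  [0,0,-1.7,0,87],
  [0,0,-2.6,0,87],
  [0,0,-3.3,0,87],
  [0,0,-3.8,0,87],
])

```text
time_s: 12.75
tcp_pos: [0.683, 0.0632, 0.0646]
ee_rot: [[-0.977, -0.213, -0.003], [-0.213, 0.977, -0.001], [0.003, 0.0, -1.0]]
wrist_force: [-0.1, 0.0, 0.2]
gripper_width: 1.0
gripper_force: 0.0
```

Request:
servo_tool([
  [0,0,-0.4,0,87],
  [0,0,-0.8,0,87],
  [0,0,-1.1,0,87],
  [0,0,-1.3,0,87],
  [0,0,-1.3,0,80],
])

```text
time_s: 13.17
tcp_pos: [0.6839, 0.0638, 0.0266]
ee_rot: [[-0.977, -0.214, -0.002], [-0.214, 0.977, -0.0], [0.002, 0.0, -1.0]]
wrist_force: [-0.1, 0.5, 0.4]
gripper_width: 0.974
gripper_force: 0.0
```

Request:
servo_tool([
  [0,0,0,0,70],
  [0,0,0,0,60],
  [0,0,0,0,45],
  [0,0,0,0,45],
  [0,0,0,0,45],
])

```text
time_s: 13.58
tcp_pos: [0.6848, 0.0641, 0.0285]
ee_rot: [[-0.977, -0.214, 0.001], [-0.214, 0.977, 0.0], [-0.001, -0.0, -1.0]]
wrist_force: [-0.5, -0.3, 0.0]
gripper_width: 0.64
gripper_force: 30.0
```

Request:
servo_tool([
  [0,0,0,0,45],
  [0,0,0,0,45],
  [0,0,0,0,45],
  [0,0,0,0,45],
  [0,0,0,0,45],
])

```text
time_s: 14.0
tcp_pos: [0.6848, 0.0641, 0.0284]
ee_rot: [[-0.977, -0.214, 0.001], [-0.214, 0.977, 0.0], [-0.001, -0.0, -1.0]]
wrist_force: [-1.2, -0.7, 4.8]
gripper_width: 0.641
gripper_force: 30.0
```

Request:
servo_tool([
  [0,0,0.3,0,45],
  [0,0,0.9,0,45],
  [0,0,1.7,0,45],
  [0,0,2.5,0,45],
  [0,0,2.9,0,45],
])

```text
time_s: 14.42
tcp_pos: [0.6856, 0.0643, 0.1175]
ee_rot: [[-0.977, -0.214, 0.004], [-0.214, 0.977, 0.001], [-0.004, -0.0, -1.0]]
wrist_force: [0.9, -0.2, -0.4]
gripper_width: 0.637
gripper_force: 30.0
```

Request:
servo_tool([
  [-0.4,0.16,0,0,45],
  [-1.2,0.47,0,0,45],
  [-2.2,0.86,0,0,45],
  [-3.2,1.25,0,0,45],
  [-4.2,1.64,0,0,45],
])

```text
time_s: 14.83
tcp_pos: [0.5565, 0.1133, 0.1138]
ee_rot: [[-0.977, -0.213, -0.002], [-0.213, 0.977, -0.0], [0.002, 0.0, -1.0]]
wrist_force: [-0.3, 1.1, -1.3]
gripper_width: 0.64
gripper_force: 30.0
```

Request:
servo_tool([
  [-1,0.39,0,0,45],
  [-2,0.78,0,0,45],
  [-2.9,1.15,0,0,45],
  [-3.5,1.4,0,0,45],
  [-3.73,1.46,0,0,45],
])

```text
time_s: 15.25
tcp_pos: [0.4436, 0.1571, 0.1144]
ee_rot: [[-0.976, -0.216, -0.002], [-0.216, 0.976, -0.001], [0.002, -0.0, -1.0]]
wrist_force: [-0.4, 0.3, -1.4]
gripper_width: 0.64
gripper_force: 30.0
```

Request:
servo_tool([
  [0,0,0,0,45],
  [0,0,0,0,45],
  [0,0,0,0,45],
  [0,0,0,0,45],
  [0,0,0,0,45],
])

```text
time_s: 15.67
tcp_pos: [0.4474, 0.1567, 0.1145]
ee_rot: [[-0.977, -0.213, -0.0], [-0.213, 0.977, -0.0], [0.0, -0.0, -1.0]]
wrist_force: [0.2, 0.8, -1.2]
gripper_width: 0.639
gripper_force: 30.0
```

Request:
servo_tool([
  [0,0,-0.6,0,45],
  [0,0,-1.3,0,45],
  [0,0,-1.9,0,45],
  [0,0,-2.4,0,45],
  [0,0,-2.6,0,45],
])

```text
time_s: 16.08
tcp_pos: [0.446, 0.156, 0.0347]
ee_rot: [[-0.977, -0.213, -0.003], [-0.213, 0.977, -0.002], [0.004, -0.002, -1.0]]
wrist_force: [-0.5, -1.5, -1.2]
gripper_width: 0.642
gripper_force: 30.0
```

Request:
servo_tool([
  [0,0,-0.1,0,45],
  [0,0,-0.13,0,45],
  [0,0,-0.13,0,45],
  [0,0,-0.13,0,55],
  [0,0,-0.13,0,87],
])

```text
time_s: 16.5
tcp_pos: [0.4472, 0.1575, 0.0337]
ee_rot: [[-0.977, -0.214, 0.002], [-0.214, 0.977, 0.001], [-0.002, 0.001, -1.0]]
wrist_force: [0.4, -0.3, 0.2]
gripper_width: 0.667
gripper_force: 0.0
```

Request:
servo_tool([
  [0,0,0,0,87],
  [0,0,0,0,87],
  [0,0,0,0,87],
  [0,0,0.3,0,87],
  [0,0,1.1,0,87],
])

```text
time_s: 16.92
tcp_pos: [0.4448, 0.1557, 0.0643]
ee_rot: [[-0.977, -0.214, -0.006], [-0.213, 0.977, -0.004], [0.006, -0.003, -1.0]]
wrist_force: [-0.6, 1.1, 0.1]
gripper_width: 0.968
gripper_force: 0.0
```

Request:
servo_tool([
  [0,0,0.9,0,87],
  [0,0,1.9,0,87],
  [0.3,0.4,2.8,0,87],
  [1,1.2,2.8,0,87],
  [1.7,2.2,2.8,0,87],
])

```text
time_s: 17.33
tcp_pos: [0.4986, 0.2234, 0.1537]
ee_rot: [[-0.977, -0.213, 0.005], [-0.213, 0.977, 0.004], [-0.005, 0.003, -1.0]]
wrist_force: [0.1, 0.8, 0.6]
gripper_width: 1.0
gripper_force: 0.0
```

Request:
servo_tool([
  [0.7,0.9,0,0,87],
  [1.4,1.9,0,0,87],
  [2.1,2.8,0,0,87],
  [2.8,3.7,0,0,87],
  [3.33,4.33,0,0,87],
])

```text
time_s: 17.75
tcp_pos: [0.5988, 0.3551, 0.1504]
ee_rot: [[-0.977, -0.215, 0.001], [-0.215, 0.977, 0.001], [-0.001, 0.0, -1.0]]
wrist_force: [1.5, 0.2, 0.3]
gripper_width: 1.0
gripper_force: 0.0
```

Request:
servo_tool([
  [0,0,0,0,87],
  [0,0,0,0,87],
  [0,0,0,0,87],
  [0,0,0,0,87],
  [0,0,0,0,87],
])

```text
time_s: 18.17
tcp_pos: [0.597, 0.3521, 0.1506]
ee_rot: [[-0.977, -0.214, 0.0], [-0.214, 0.977, 0.0], [-0.0, 0.0, -1.0]]
wrist_force: [0.4, -0.6, 0.0]
gripper_width: 0.996
gripper_force: 0.0
```

Run:
```python
from h import *
c=cap('wrist','w4');s=r.sense();print(s['tcp_pos'],proj(c,(.598,.353,.078)),proj(c,(.598,.353,.02)))
cap('top','top1')
i=cv2.imread('pics/top1.png')[130:270,90:390];i=cv2.resize(i,(600,280),interpolation=cv2.INTER_CUBIC)
cv2.imwrite('pics/v4.png',np.vstack([cv2.resize(c['pixels'][100:,:,::-1],(600,320)),i]))
```

```text
[0.59713205 0.35223778 0.15061251] (np.float64(258.41816068665486), np.float64(205.93310837982727)) (np.float64(258.3224000700835), np.float64(190.04135748473473))
```

View pics/v4.png

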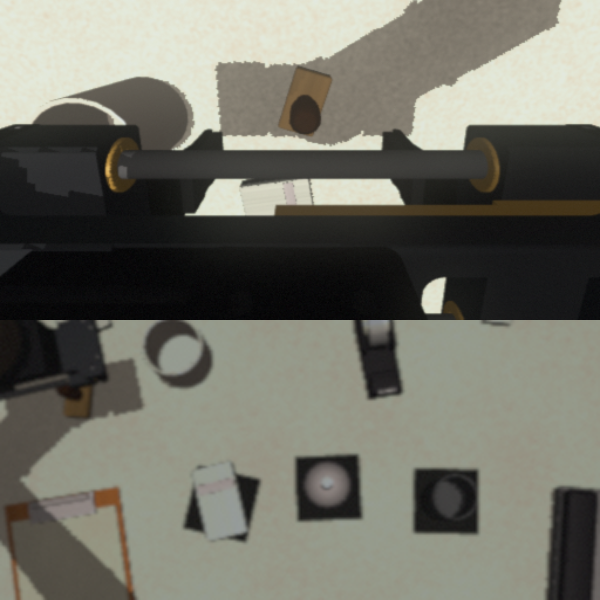

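Top view: the tin at (221,502), bell at (327,484) and cup at (447,498) are all centred on their mats. The stamp handle is at wrist pixel (260,200), under the tool. Descend and grip it.

Request:
servo_tool([
  [0,0,-0.8,0,87],
  [0,0,-1.7,0,87],
  [0,0,-2.5,0,87],
  [0,0,-3,0,70],
  [0,0,-3.12,0,60],
])

```text
time_s: 18.68
tcp_pos: [0.5956, 0.3513, 0.0529]
ee_rot: [[-0.977, -0.213, -0.005], [-0.213, 0.977, -0.004], [0.006, -0.003, -1.0]]
wrist_force: [-0.3, -0.8, -0.6]
gripper_width: 0.921
gripper_force: 0.0
```

Request:
servo_tool([
  [0,0,0,0,50],
  [0,0,0,0,40],
  [0,0,0,0,30],
  [0,0,0,0,20],
  [0,0,0,0,12],
])

```text
time_s: 19.1
tcp_pos: [0.598, 0.3534, 0.0577]
ee_rot: [[-0.977, -0.214, 0.002], [-0.214, 0.977, 0.002], [-0.002, 0.001, -1.0]]
wrist_force: [0.1, 0.5, -0.2]
gripper_width: 0.555
gripper_force: 0.0
```

Request:
servo_tool([
  [0,0,0,0,12],
  [0,0,0,0,12],
  [0,0,0,0,12],
  [0,0,0,0,12],
  [0,0,0,0,12],
])

```text
time_s: 19.52
tcp_pos: [0.5976, 0.353, 0.0563]
ee_rot: [[-0.977, -0.214, 0.0], [-0.214, 0.977, 0.0], [-0.0, 0.0, -1.0]]
wrist_force: [-1.0, 0.2, -0.1]
gripper_width: 0.266
gripper_force: 30.0
```

Request:
servo_tool([
  [0,0,0,0,12],
  [0,0,0,0,12],
  [0,0,0,0,12],
  [0,0,0,0,12],
  [0,0,0,0,12],
])

```text
time_s: 19.93
tcp_pos: [0.5976, 0.353, 0.0563]
ee_rot: [[-0.977, -0.214, 0.0], [-0.214, 0.977, 0.0], [-0.0, 0.0, -1.0]]
wrist_force: [1.1, 0.1, 0.9]
gripper_width: 0.27
gripper_force: 30.0
```

Request:
servo_tool([
  [0,0,0.3,0,12],
  [0,0,0.8,0,12],
  [0,0,1.5,0,12],
  [0,0,2.1,0,12],
  [0,0,2.3,0,12],
])

```text
time_s: 20.35
tcp_pos: [0.5989, 0.3538, 0.1291]
ee_rot: [[-0.977, -0.215, 0.005], [-0.215, 0.977, 0.003], [-0.005, 0.002, -1.0]]
wrist_force: [0.8, 0.9, 0.7]
gripper_width: 0.265
gripper_force: 30.0
```

Request:
servo_tool([
  [-0.3,-0.4,0,0,12],
  [-0.8,-1.1,0,0,12],
  [-1.5,-1.9,0,0,12],
  [-2.2,-2.8,0,0,12],
  [-2.8,-3.7,0,0,12],
])

```text
time_s: 20.77
tcp_pos: [0.5117, 0.2405, 0.1246]
ee_rot: [[-0.977, -0.214, -0.002], [-0.214, 0.977, -0.001], [0.002, -0.0, -1.0]]
wrist_force: [0.1, -0.6, 0.0]
gripper_width: 0.26
gripper_force: 30.0
```

Request:
servo_tool([
  [-0.7,-0.8,0,0,12],
  [-1.3,-1.6,0,0,12],
  [-1.8,-2.3,0,0,12],
  [-2.1,-2.7,0,0,12],
  [-2.2,-2.83,0,0,12],
])

```text
time_s: 21.18
tcp_pos: [0.4453, 0.1548, 0.1251]
ee_rot: [[-0.977, -0.213, -0.002], [-0.213, 0.977, -0.001], [0.002, -0.0, -1.0]]
wrist_force: [-0.5, -0.1, -1.0]
gripper_width: 0.268
gripper_force: 30.0
```

Request:
servo_tool([
  [0,0,0,0,12],
  [0,0,0,0,12],
  [0,0,0,0,12],
  [0,0,0,0,12],
  [0,0,0,0,12],
])

```text
time_s: 21.6
tcp_pos: [0.448, 0.1577, 0.125]
ee_rot: [[-0.977, -0.215, -0.0], [-0.215, 0.977, -0.0], [0.0, -0.0, -1.0]]
wrist_force: [0.0, -0.4, -1.2]
gripper_width: 0.266
gripper_force: 30.0
```

Run:
```python
from h import *
s=r.sense();print(s['tcp_pos']);t=load('top1')
print(ray(t,90+221/2-.25,130+182/2-.25,.026))
c=cap('scene','s5')
i=c['pixels'][150:250,250:370,::-1];cv2.imwrite('pics/s5c.png',cv2.resize(i,None,fx=5,fy=5,interpolation=cv2.INTER_CUBIC))
```

```text
[0.44800333 0.15773742 0.1250212 ]
[0.44712379 0.15525893 0.026     ]
```

View pics/s5c.png

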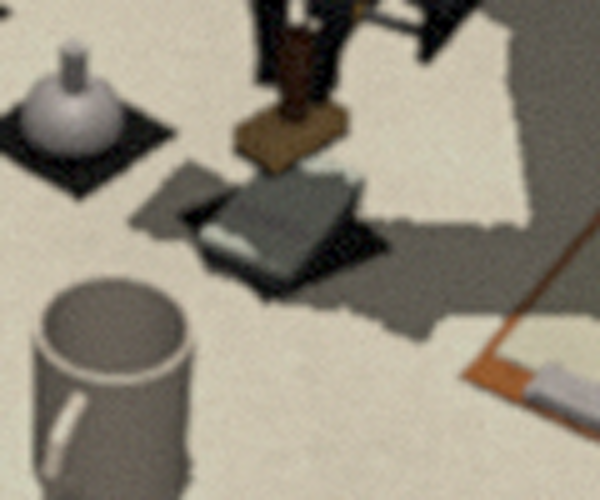

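The stamp at (292,110) hangs upright over the tin at (283,215). Lower it 42.5 mm.

Request:
servo_tool([
  [0,-0.03,-0.4,0,12],
  [0,-0.03,-0.8,0,12],
  [0,-0.03,-1.1,0,12],
  [0,-0.03,-1.3,0,12],
  [0,-0.03,-1.38,0,12],
])

```text
time_s: 22.07
tcp_pos: [0.4472, 0.156, 0.0828]
ee_rot: [[-0.977, -0.214, -0.002], [-0.214, 0.977, -0.001], [0.002, -0.001, -1.0]]
wrist_force: [-0.2, -0.9, -0.4]
gripper_width: 0.268
gripper_force: 30.0
```

Request:
servo_tool([
  [0,0,-0.03,0,12],
  [0,0,-0.04,0,12],
  [0,0,-0.04,0,12],
  [0,0,-0.04,0,12],
  [0,0,-0.04,0,30],
])

```text
time_s: 22.48
tcp_pos: [0.4478, 0.1563, 0.0831]
ee_rot: [[-0.977, -0.214, 0.001], [-0.214, 0.977, 0.001], [-0.001, 0.0, -1.0]]
wrist_force: [0.3, -0.7, -0.4]
gripper_width: 0.295
gripper_force: 0.1
```

Request:
servo_tool([
  [0,0,0,0,50],
  [0,0,0,0,70],
  [0,0,0,0,87],
  [0,0,0,0,87],
  [0,0,0,0,87],
])

```text
time_s: 22.9
tcp_pos: [0.4475, 0.1562, 0.0827]
ee_rot: [[-0.977, -0.214, 0.0], [-0.214, 0.977, 0.0], [-0.0, 0.0, -1.0]]
wrist_force: [0.2, 0.6, -0.4]
gripper_width: 0.636
gripper_force: 0.0
```

Request:
servo_tool([
  [0,0,0.3,0,87],
  [0,0,1,0,87],
  [0,0,2,0,87],
  [0,0,3,0,87],
  [0,0,4,0,87],
])

```text
time_s: 23.32
tcp_pos: [0.4473, 0.1559, 0.2047]
ee_rot: [[-0.977, -0.214, 0.0], [-0.214, 0.977, -0.0], [-0.0, -0.0, -1.0]]
wrist_force: [0.4, 1.6, -0.2]
gripper_width: 0.969
gripper_force: 0.0
```

Request:
servo_tool([
  [-0.5,0,0.5,0,87],
  [-1.3,0,1,0,87],
  [-2,0,1,0,87],
  [-2,0,1,0,87],
  [-2,0,1,0,87],
])

```text
time_s: 23.73
tcp_pos: [0.387, 0.1561, 0.2337]
ee_rot: [[-0.977, -0.216, 0.002], [-0.216, 0.977, 0.002], [-0.002, 0.001, -1.0]]
wrist_force: [0.4, 0.3, -0.7]
gripper_width: 0.999
gripper_force: 0.0
```

Run:
```python
from h import *
c=cap('scene','s6');t=cap('top','t6')
R=lambda i,f:cv2.resize(i,None,fx=f,fy=f,interpolation=cv2.INTER_CUBIC)
a=R(c['pixels'][125:265,200:360,::-1],2.5);b=R(t['pixels'][130:270,90:390,::-1],2.5)
cv2.imwrite('pics/f6.png',np.hstack([a[:, :350],b])[:, :800] if 0 else np.vstack([np.pad(R(c['pixels'][130:250,130:390,::-1],2.5),((0,0),(0,100),(0,0))),R(t['pixels'][170:260,90:390,::-1],2.5)]))
```

```text
(no output)
```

View pics/f6.png

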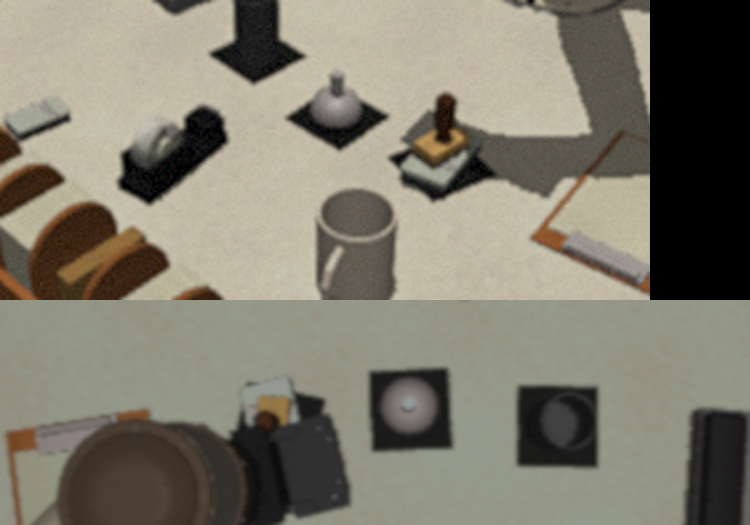

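Request:
servo_tool([
  [0,-1,0.3,0,87],
  [0,-2,0.6,0,87],
  [0,-3,0.6,0,87],
  [0,-4,0.6,0,87],
  [0,-5,0.6,0,87],
])

```text
time_s: 24.25
tcp_pos: [0.388, 0.0048, 0.2506]
ee_rot: [[-0.977, -0.214, -0.0], [-0.214, 0.977, -0.0], [0.0, -0.0, -1.0]]
wrist_force: [0.5, 0.4, 0.2]
gripper_width: 1.001
gripper_force: 0.0
```

Request:
servo_tool([
  [0,-1,0,0,87],
  [0,-2,0,0,87],
  [0,-3,0,0,87],
  [0,-3.5,0,0,87],
  [0,-3.5,0,0,87],
])

```text
time_s: 24.67
tcp_pos: [0.3878, -0.1013, 0.2501]
ee_rot: [[-0.978, -0.209, -0.002], [-0.209, 0.978, -0.001], [0.002, -0.0, -1.0]]
wrist_force: [0.7, 0.2, 0.3]
gripper_width: 1.005
gripper_force: 0.0
```

Run:
```python
from h import *
t=cap('top','t7');i=t['pixels'][185:245,165:265,::-1]
cv2.imwrite('pics/f7.png',cv2.resize(i,None,fx=7,fy=7,interpolation=cv2.INTER_CUBIC))
```

```text
(no output)
```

View pics/f7.png

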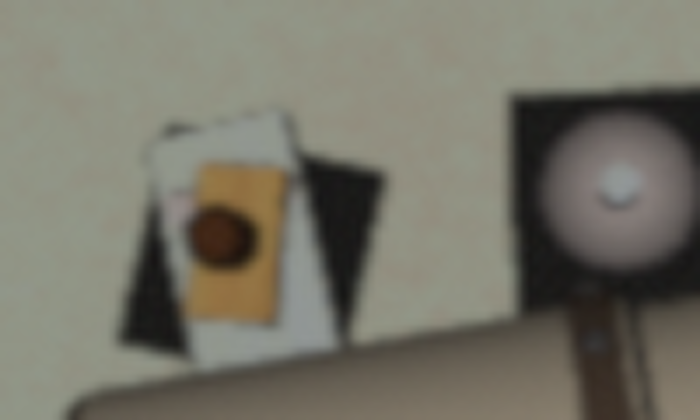

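Run:
```python
from h import *
t=load('t7');f=lambda u,v,z:(ray(t,165+u/7-.43,185+v/7-.43,z)*1000).round(1)
L=[f(152,148,.026),f(285,110,.026)];m=(L[0]+L[1])/2;a=np.radians(12.4)
print('tin',m-50*np.array([np.cos(a),np.sin(a),0]),'stamp',f(238,242,.046),f(218,237,.102),'bell',f(618,184,.07),np.linalg.norm(L[0]-L[1]))
s=r.sense();print(s['time_s'],max(abs(np.array(s['joint_velocities']))))
```

```text
tin [446.96638608 156.46323364  26.        ] stamp [450.6 157.   46. ] [449.9 156.4 102. ] bell [468.3  11.6  70. ] 53.800000000000004
24.7167 2.5135646187636143
```

All within tolerance: the stamp is about 4 mm off the tin's centre, the bell about 3 mm off its mat's centre and the tin within 1 mm. I'll hand in.

```bash
python3 -c "
from station import r
print(r.finish_job())"
```

```text
the job is handed in; nothing more can be done
None
```

I placed everything and handed the job in after about 25 s of the 109 s: the tin with the stamp on it is on the left mat by the clipboard, the bell on the middle mat and the pen cup on the right mat, with offsets of 4 mm or less for the tin, bell and stamp, and the cup checked only by eye; the mug and tape dispenser look undisturbed, and the hand-in gave no verdict.

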